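# Load the press carrier with rivet dies in reverse order

## Task

Move all four press dies from the dark wooden home rack to the aluminium carrier, one standing upright in each compartment, in the reverse order: the die that stood next to the home rack's red end goes to the carrier compartment farthest from the carrier's red end, and so on, until the die that was farthest from red stands next to the carrier's red end. The coloured pads left in the home rack show where each die came from; do not knock any die over.

Things in the scene. Friction and masses are not known exactly. Their poses are not given: they have to be found in the camera images.
- home: Home rack (mm): fixed dark wooden tray, any yaw, 66 wide (x), 268 long (y), with a red block 16 long, 22 high at its +y end. Origin: underside, mid of its four compartments (block not counted). Compartment centres at y = -93, -31, 31, 93 (93 is next to red); each 58 square inside, floor 6 and walls 14 above the bench, walls 4 thick.
- carrier: Carrier (mm): fixed bare-aluminium tray, any yaw, same shape, sizes and frame as the home rack, without pads, empty at the start. Red block at its +y end; compartment centres at y = -93, -31, 31, 93 from its origin (93 is next to red); each 58 square inside, floor 6 and walls 14 above the bench.
- die_blue: Loose press die with blue sleeve, 80 mm tall, about 0.16 kg, standing upright on the blue pad in the home rack. Origin: centre of its underside, z up its axis; its yaw means nothing. Round: steel foot 32 mm diameter (0 to 10 up), thinner neck, blue sleeve 24 diameter from 28 to 68 up (grip here), steel stub 10 diameter on top.
- die_green: Loose press die with green sleeve, 80 mm tall, about 0.16 kg, standing upright on the green pad in the home rack. Origin: centre of its underside, z up its axis; its yaw means nothing. Round: steel foot 32 mm diameter (0 to 10 up), thinner neck, green sleeve 24 diameter from 28 to 68 up (grip here), steel stub 10 diameter on top.
- die_yellow: Loose press die with yellow sleeve, 80 mm tall, about 0.16 kg, standing upright on the yellow pad in the home rack. Origin: centre of its underside, z up its axis; its yaw means nothing. Round: steel foot 32 mm diameter (0 to 10 up), thinner neck, yellow sleeve 24 diameter from 28 to 68 up (grip here), steel stub 10 diameter on top.
- die_white: Loose press die with white sleeve, 80 mm tall, about 0.16 kg, standing upright on the white pad in the home rack. Origin: centre of its underside, z up its axis; its yaw means nothing. Round: steel foot 32 mm diameter (0 to 10 up), thinner neck, white sleeve 24 diameter from 28 to 68 up (grip here), steel stub 10 diameter on top.
- pad_blue: Fixed blue pad 54 x 54 x 3 mm lining one compartment of the home rack; marks the home place of the blue die, which stands on it at the start up to 6 mm off its centre each way. Origin: centre of its underside, 6 mm above the bench; axes parallel to the home rack's.
- pad_green: Fixed green pad 54 x 54 x 3 mm lining one compartment of the home rack; marks the home place of the green die, which stands on it at the start up to 6 mm off its centre each way. Origin: centre of its underside, 6 mm above the bench; axes parallel to the home rack's.
- pad_yellow: Fixed yellow pad 54 x 54 x 3 mm lining one compartment of the home rack; marks the home place of the yellow die, which stands on it at the start up to 6 mm off its centre each way. Origin: centre of its underside, 6 mm above the bench; axes parallel to the home rack's.
- pad_white: Fixed white pad 54 x 54 x 3 mm lining one compartment of the home rack; marks the home place of the white die, which stands on it at the start up to 6 mm off its centre each way. Origin: centre of its underside, 6 mm above the bench; axes parallel to the home rack's.
Not all that is in view belongs to the job. Leave any orange look-alike of the die_white alone.

How it is judged:
By the outcome, as a careful person would: the job done as asked, in the order asked, and still so for the second after the job is handed in, with the robot touching nothing.
It also fails if it takes over 102 s, if anything falls off the work surface, if the arm or the gripper's body presses on something with over 40 N, if the wrist force passes 120 N, or if a joint passes its speed limit or range.

## Robot

A 6-joint arm with a two-finger parallel gripper is mounted at the origin on the work surface. World frame = base frame: x ahead of the robot, y to its left, z up, the work surface at z = 0. Lengths are in mm, angles in rad, forces in N, time in s.
With the tool pointing down it reaches from about 425 to 950 mm from the base axis. Payload 14.7 kg.
Tool frame: the origin (TCP) lies at the very end of the fingers, on their centre line; the grasp point (between the pads) lies 19 mm behind it; z points along the fingers, y is the direction in which the jaws open and shut (so a half turn about z gives the same grasp; the last joint's range is limited). The gripper opens to 85 mm and grips with 20 to 120 N. Pads are 22 mm wide; open, the fingers measure 114 mm over their backs; the gripper's body (76 mm by 85 mm) begins 54 mm behind the grasp point. The pads swing forward as they close: fully open they stand 13 mm farther back than shut.
Start: joints at [-1.192, 0.48, 1.596, -0, 1.065, -0.047], TCP at [268.497, -591.947, 231.297] pointing down, gripper open.
Joint ranges: [-2.75, 2.75], [-0.82, 2.05], [0.23, 2.67], [-1.56, 4.7], [0.09, 2.69], [-2.92, 2.92]. Speed limits (rad/s): [1.89, 1.89, 2.39, 3.01, 3.01, 3.01].

## Interface

Orientations are given as a unit quaternion [x, y, z, w].
In Python, from station import r, imaging, job_done gives the robot as it stands. The module is installed in compiled form; this text tells all that it offers.
- The arm moves only by the shell command python3 -m inch 'ROWS' [FORCE]. ROWS is JSON, a list of rows, each an object with "xyz": the shift along the tool's x, y, z each as a share of 400 mm, from -1 to 1, a list of three; "angular": the turn, a rotation vector about the tool's x, y, z each as a share of 180 degrees, from -1 to 1, a list of three; "gripper": the opening, from -1 (shut) to 1 (fully open). A call has 1 to 10 rows; each row shifts and turns the pose as measured when the row begins, along the tool's axes as they then stand; what a row does not reach is not made up. A row lasts 1/8 s, in which the tool goes at most 62.5 mm and 10.7 degrees, less where a joint would pass 70% of its speed; a pose out of reach is approached as far as the arm can. A call with a number of a shift or a turn outside -1 to 1 is refused whole. A call with a gripper value outside its range is refused whole. The fingers move at their own pace and stop on an object; FORCE is the grip in N (left out, the last holds). Time passes only in rows, so rows that do not move let the fingers close. It gives the time, the measured TCP pose, the force and the opening at its end, in the units of the state.
- r.state(): the state, without advancing time (a new reading comes with each control period).
- imaging.capture(name): name is "scene" or "top"; returns (picture, depth): 480x640x3 uint8, red, green, blue; 480x640 float32, mm along the optical axis (not along the pixel's ray), 0 where there is no reading.
- imaging.calibration(name): a dict with "camera_matrix" (3x3 intrinsics, pixels), "distortion" ([k1, k2, p1, p2, k3] as OpenCV has them; the pictures are not rectified), "origin" and "attitude" of the camera in the world. Camera axes: x right, y up, looking along -z (the intrinsics and any distortion apply to the point x, -y, -z); pixel columns grow to the right and rows downward; lengths in mm; the calibration is good to about 2 mm. A picture is of the moment at which its call begins. calibration takes no time and is no camera call.
- job_done(): hands the job in, once; it reports no verdict.
The state is a dict: "time_s": time; "joint_positions": joint angles; "dq": joint speeds; "joint_torque": joint torques, N m; "tool_pos": TCP position; "eef_rot": TCP orientation; "ft_force": force on the tool from outside, world axes, zero at the start; "moment": the same for the moment, N m; "gripper_width": finger opening in mm.
Only numpy, scipy, OpenCV 4.12 (cv2) and the standard library are available. Lean on these libraries where they do the work, as an engineer would, in place of code of your own. Each camera call takes 0.05 s, during which the arm holds its last target.

## Working session

There is one attempt and no reset: what is moved stays moved. The work goes in short steps, Python scripts to look and compute and a shell command to move; the robot and the scene stay as the last step left them, time stands still between calls to the robot, and variables do not carry over. Pictures are saved under pics/ and viewed, and the job is handed in when it is done.

```bash
mkdir -p pics; ls; python3 - <<'E'
from station import r, imaging
import cv2,numpy as np
print(r.state())
for n in("scene","top"):
    p,d=imaging.capture(n); np.savez(f"pics/{n}0.npz",p=p,d=d); cv2.imwrite(f"pics/{n}0.png",p[:,:,::-1]); print(n,imaging.calibration(n))
E
```

```text
pics
{'time_s': 0.0, 'joint_positions': array([-1.19159706e+00,  4.80849960e-01,  1.59684716e+00, -2.51890793e-05,
        1.06512284e+00, -4.66034376e-02]), 'dq': array([ 2.82794087e-04,  7.88425160e-04, -9.49294467e-05, -8.48961306e-04,
        1.86115686e-04,  3.86813153e-04]), 'joint_torque': array([-4.97083267e-03, -9.50659633e+01, -4.30198252e+01, -6.92494887e-04,
        1.21804577e-02, -2.83370434e-05]), 'tool_pos': array([ 268.34222039, -591.57618981,  230.67059497]), 'eef_rot': array([ 9.77420509e-01,  2.11302558e-01, -1.12442763e-04, -6.03367840e-04]), 'ft_force': array([-0.54269011,  1.05063737,  0.60390389]), 'moment': array([ 0.05154783, -0.01016803,  0.01013553]), 'gripper_width': 85.65150948529386}
scene {'camera_matrix': array([[468.4967407 ,   0.        , 321.73364545],
       [  0.        , 468.4967407 , 237.84829333],
       [  0.        ,   0.        ,   1.        ]]), 'distortion': array([-0.08277747,  0.        ,  0.        ,  0.        ,  0.        ]), 'origin': array([1132.8105034 , -328.22732665,  482.31201328]), 'attitude': array([0.41165873, 0.23587835, 0.45808616, 0.75170178])}
top {'camera_matrix': array([[506.00639339,   0.        , 312.24760932],
       [  0.        , 506.00639339, 234.8776293 ],
       [  0.        ,   0.        ,   1.        ]]), 'distortion': array([0.00892444, 0.        , 0.        , 0.        , 0.        ]), 'origin': array([ 437.76644126,  -16.48637144, 1001.15231475]), 'attitude': array([ 0.03644001, -0.03500397, -0.69940871,  0.71293359])}
```

View pics/top0.png

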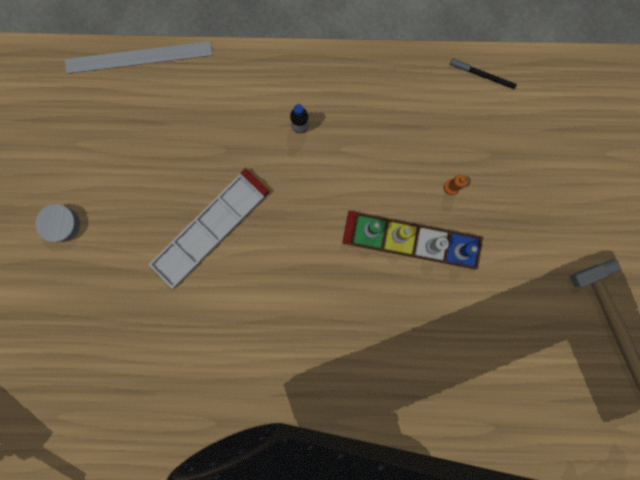

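View pics/scene0.png

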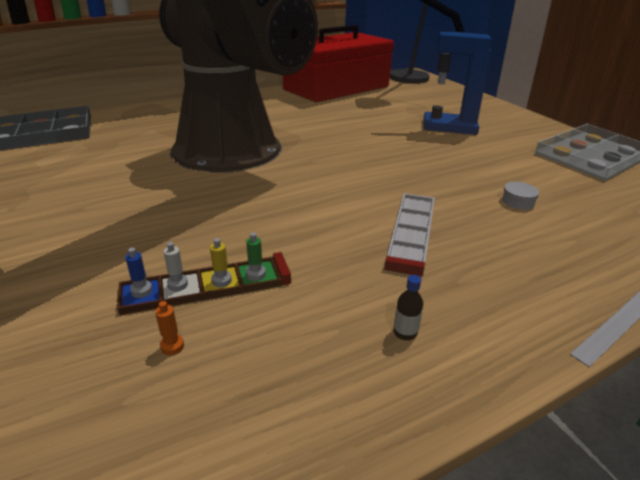

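```bash
cat > h.py <<'E'
import numpy as np,cv2
from scipy.spatial.transform import Rotation as R
from station import r,imaging
def rays(n,uv):
    c=imaging.calibration(n);K=c["camera_matrix"];D=c["distortion"]
    q=cv2.undistortPoints(np.asarray(uv,float).reshape(-1,1,2),K,D).reshape(-1,2)
    d=np.c_[q[:,0],-q[:,1],-np.ones(len(q))]
    return c["origin"],R.from_quat(c["attitude"]).apply(d)   # d scaled so depth=1
def plane(n,uv,z):
    o,d=rays(n,uv);return o+d*((z-o[2])/d[:,2])[:,None]
def cloud(n,d):
    v,u=np.mgrid[:480,:640];o,dd=rays(n,np.c_[u.ravel(),v.ravel()])
    return (o+dd*d.ravel()[:,None]).reshape(480,640,3)
def hsv(p): return cv2.cvtColor(p,cv2.COLOR_RGB2HSV)
E
python3 - <<'E'
from h import *
T=np.load("pics/top0.npz");S=np.load("pics/scene0.npz")
ct=cloud("top",T["d"]);cs=cloud("scene",S["d"])
# table height check
print("table z top",ct[300:330,300:340,2].mean(),ct[130:160,380:420,2].mean(),"scene",cs[350:380,250:300,2].mean(), cs[200:220,300:350,2].mean())
p=T["p"];H=hsv(p)
def rect(m,z,name):
    m=m.astype(np.uint8);k,l,st,c=cv2.connectedComponentsWithStats(m);i=1+np.argmax(st[1:,4])
    cn,_=cv2.findContours((l==i).astype(np.uint8),cv2.RETR_EXTERNAL,cv2.CHAIN_APPROX_NONE)
    P=plane("top",cn[0].reshape(-1,2),z)[:,:2].astype(np.float32);b=cv2.minAreaRect(P);print(name,st[i,4],b)
roi=np.zeros((480,640),bool);roi[205:270,335:490]=1
roc=np.zeros((480,640),bool);roc[165:290,145:272]=1
s,v,h=H[...,1],H[...,2],H[...,0]
red=((h<8)|(h>172))&(s>150)&(v>60)
rect(red&roi,22,"home red");rect(red&roc,22,"car red")
rect((s<60)&(v>90)&roc,14,"carrier")
wood=(h>8)&(h<25)&(s>60)&(v>75)
rect(~wood&roi,14,"home all")
for n,a,b in(("green",45,80),("yellow",22,35),("blue",100,125)):
    rect((h>=a)&(h<=b)&(s>130)&roi,9,"pad "+n)
rect((s<50)&(v>110)&roi,9,"pad white")
for n,c,im,ro in(("top",ct,T["p"],roi),("scene",cs,S["p"],None)):
    m=(c[...,2]>72)&(c[...,2]<90)&(c[...,0]>350)&(c[...,0]<750)&(c[...,1]<50)&(c[...,1]>-450)
    k,l,st,ce=cv2.connectedComponentsWithStats(m.astype(np.uint8))
    for i in range(1,k):
        if st[i,4]>3: print(n,"z>72",st[i],ce[i].round(1),np.median(c[l==i],0).round(1))
big=cv2.resize(T["p"][195:280,325:495],None,fx=4.6,fy=4.6,interpolation=cv2.INTER_CUBIC);cv2.imwrite("pics/c1.png",big[...,::-1])
big=cv2.resize(S["p"][225:360,110:300],None,fx=4.2,fy=4.2,interpolation=cv2.INTER_CUBIC);cv2.imwrite("pics/c2.png",big[...,::-1])
E
```

```text
table z top 2.9111386219434183 5.198368271156269 scene 2.140286357965541 2.265247198507303
home red 261 ((554.002197265625, -85.59519958496094), (15.668981552124023, 64.30825805664062), 78.96041107177734)
car red 208 ((640.8829956054688, 101.53597259521484), (64.84814453125, 12.552589416503906), 45.99725341796875)
carrier 4462 ((543.3839111328125, 194.8583984375), (68.27090454101562, 253.8542022705078), 47.071346282958984)
home all 4490 ((532.3482666015625, -209.6209259033203), (267.28240966796875, 66.4632797241211), 79.8266830444336)
pad green 486 ((547.287841796875, -126.19181823730469), (53.820960998535156, 52.200592041015625), 79.72431182861328)
pad yellow 678 ((536.9854736328125, -186.7575225830078), (57.686439514160156, 58.405582427978516), 80.54521179199219)
pad blue 578 ((515.0829467773438, -309.8032531738281), (56.153438568115234, 54.33229446411133), 79.72401428222656)
pad white 612 ((525.5911865234375, -249.85125732421875), (58.06615447998047, 53.62150192260742), 79.64631652832031)
top z>72 [459 176   7   6  27] [462.1 178.7] [ 640.9 -288.5   79.6]
top z>72 [369 220  14  13 123] [375.7 225.6] [ 550.3 -129.2   77.2]
top z>72 [399 225  14  13 127] [405.5 231. ] [ 541.8 -184.1   77.1]
top z>72 [435 237  14  13 128] [441.5 243. ] [ 520.5 -249.5   77.5]
top z>72 [465 243  14  13 132] [471.4 248.8] [ 511.  -304.3   77.5]
scene z>72 [246 232  15  16 157] [252.8 240.1] [ 554.7 -132.3   77.1]
scene z>72 [210 238  16  15 171] [217.5 245.9] [ 546.2 -185.9   77.2]
scene z>72 [164 242  15  16 165] [170.9 249.7] [ 525.4 -251.8   76.8]
scene z>72 [125 248  17  15 180] [132.8 255.7] [ 515.7 -306.3   77. ]
scene z>72 [159 302   8   9  58] [162.5 305.4] [ 643.9 -290.2   78.3]
```

View pics/c1.png

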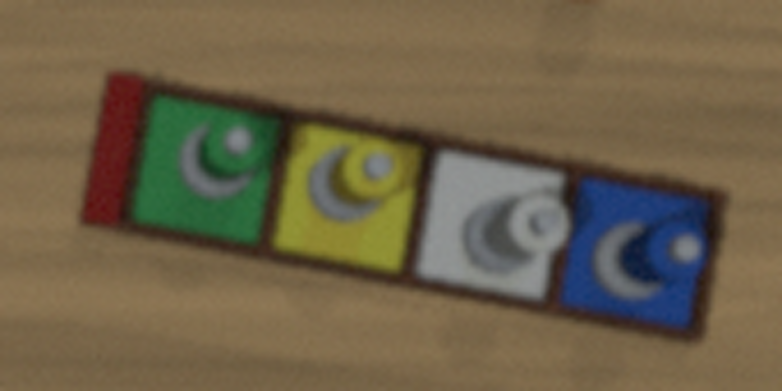

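View pics/c2.png

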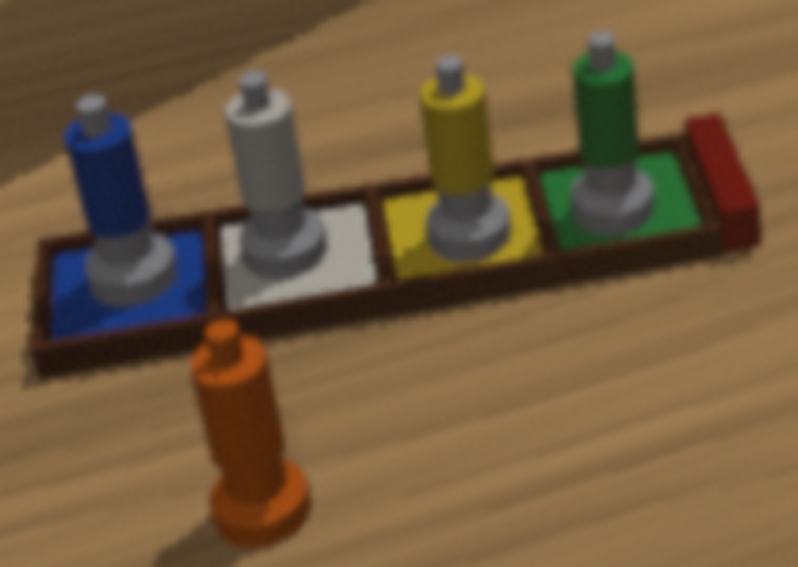

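The top crop shows red at the left (about px 350,228). Moving away from it come green (377,225), yellow (407,231), white (443,243) and blue (474,249). The scene crop shows the same order. The orange look-alike stands outside the rack at top (456,184) and scene (170,328), so I'll leave it alone. The white die is the one on the white pad.

Next I'll refine the die positions with the stubs in both views, and check the carrier.

```bash
python3 - <<'E'
from h import *
T=np.load("pics/top0.npz");S=np.load("pics/scene0.npz")
t=[(376.7,225.4),(407.2,230.9),(442.8,243.3),(474.1,248.9)]
# stub-top centres in scene crop /4.2
s=[(110+x/4.2,225+y/4.2) for x,y in((601,38),(450,62),(253,78),(92,101))]
ot,dt=rays("top",t);os_,ds=rays("scene",s)
for i,n in enumerate("GYWB"):
    A=np.c_[dt[i],-ds[i]];k=np.linalg.lstsq(A,os_-ot,rcond=None)[0]
    print(n,"tri",((ot+dt[i]*k[0]+os_+ds[i]*k[1])/2).round(1),"gap",np.linalg.norm(ot+dt[i]*k[0]-os_-ds[i]*k[1]).round(1),"top@89",plane("top",[t[i]],89)[0].round(1),"scene@89",plane("scene",[s[i]],89)[0].round(1))
p=S["p"];H=hsv(p);h,s_,v=[H[...,i] for i in range(3)]
for nm,x0,x1 in(("car",380,440),("home",268,295)):
    m=((h<8)|(h>172))&(s_>130);m[:190]=0;m[280:]=0;m[:,:x0]=0;m[:,x1:]=0
    cs=cloud("scene",S["d"]);P=cs[m];P=P[P[:,2]>19];print(nm,"red top scene",len(P),P.mean(0).round(1))
E
```

```text
G tri [ 550.3 -129.9   87.1] gap 1.6 top@89 [ 549.8 -130.4   89. ] scene@89 [ 553.5 -130.1   89. ]
Y tri [ 541.3 -184.9   87.2] gap 2.2 top@89 [ 540.8 -185.7   89. ] scene@89 [ 544.6 -184.6   89. ]
W tri [ 519.7 -250.4   86.5] gap 0.3 top@89 [ 519.5 -249.9   89. ] scene@89 [ 523.8 -250.8   89. ]
B tri [ 510.7 -305.8   87.7] gap 1.7 top@89 [ 510.4 -306.2   89. ] scene@89 [ 513.3 -305.1   89. ]
car red top scene 200 [652.   94.3  28.3]
home red top scene 208 [559.9 -87.6  21.6]
```

```bash
cat >> h.py <<'E'
def go(x,y,z,a_deg):
    st=r.state();q=R.from_quat(st["eef_rot"]);a=np.radians(a_deg)
    tgt=R.from_matrix(np.array([[np.cos(a),np.sin(a),0],[np.sin(a),-np.cos(a),0],[0,0,-1]]))
    rot=(q.inv()*tgt).as_rotvec()*180/np.pi
    d=np.array([x,y,z])-st["tool_pos"]
    print("t",round(st["time_s"],2),"tcp",st["tool_pos"].round(1),"F",st["ft_force"].round(1),"w",round(st["gripper_width"],1),"j6",st["joint_positions"][5].round(2))
    print("turn share total",(rot/180).round(4)," shift now (share)",(q.inv().apply(d)/400).round(4)," shift after turn",(tgt.inv().apply(d)/400).round(4))
E
python3 -c "
from h import *
go(551,-130,180,80.1)"
```

```text
t 0.1 tcp [ 268.4 -591.6  230.8] F [0.6 0.4 1. ] w 85.3 j6 -0.05
turn share total [-3.000e-04 -2.000e-04 -3.095e-01]  shift now (share) [ 1.1202 -0.759   0.1277]  shift after turn [1.2583 0.4977 0.1269]
```

```bash
python3 -m inch '[{"xyz":[0,0,0],"angular":[0,0,-0.052],"gripper":1},{"xyz":[0,0,0],"angular":[0,0,-0.052],"gripper":1},{"xyz":[0,0,0],"angular":[0,0,-0.052],"gripper":1},{"xyz":[0,0,0],"angular":[0,0,-0.052],"gripper":1},{"xyz":[0,0,0],"angular":[0,0,-0.052],"gripper":1},{"xyz":[0,0,0],"angular":[0,0,-0.05],"gripper":1},{"xyz":[0.12,0.048,0.012],"angular":[0,0,0],"gripper":1},{"xyz":[0.12,0.048,0.012],"angular":[0,0,0],"gripper":1},{"xyz":[0.12,0.048,0.012],"angular":[0,0,0],"gripper":1},{"xyz":[0.12,0.048,0.012],"angular":[0,0,0],"gripper":1}]'; python3 -c "
from h import *
go(551,-130,180,80.1)"
```

```text
time_s: 1.35
tool_pos: [371.0, -408.4, 208.0]
eef_rot: [0.756, 0.655, 0.001, -0.003]
ft_force: [0.5, -0.3, -0.7]
gripper_width: 85.5
t 1.35 tcp [ 371.  -408.4  208. ] F [ 0.5 -0.3 -0.7] w 85.5 j6 -0.75
turn share total [-0.001  -0.0016  0.0096]  shift now (share) [0.7526 0.3467 0.0727]  shift after turn [0.763  0.3236 0.0701]
```

```bash
python3 -m inch '[{"xyz":[0.127,0.056,0.012],"angular":[0,0,0.002],"gripper":1},{"xyz":[0.127,0.056,0.012],"angular":[0,0,0.002],"gripper":1},{"xyz":[0.127,0.056,0.012],"angular":[0,0,0.002],"gripper":1},{"xyz":[0.127,0.056,0.012],"angular":[0,0,0.002],"gripper":1},{"xyz":[0.127,0.056,0.012],"angular":[0,0,0.002],"gripper":1},{"xyz":[0.127,0.056,0.012],"angular":[0,0,0],"gripper":1},{"xyz":[0,0,0],"angular":[0,0,0],"gripper":1}]'; python3 -c "
from h import *
go(551,-130,38,80.1)"
```

```text
time_s: 2.22
tool_pos: [557.1, -115.5, 178.2]
eef_rot: [0.765, 0.644, 0.001, -0.003]
ft_force: [0.7, -0.6, 0.1]
gripper_width: 85.8
t 2.23 tcp [ 557.1 -115.5  178.2] F [ 0.7 -0.6  0.1] w 85.8 j6 -0.09
turn share total [-0.0014 -0.0017  0.0001]  shift now (share) [-0.0402 -0.0073  0.3503]  shift after turn [-0.0383 -0.0089  0.3504]
```

```bash
python3 -m inch '[{"xyz":[-0.038,-0.008,0.05],"angular":[-0.0014,-0.0017,0],"gripper":1},{"xyz":[0,0,0.06],"angular":[0,0,0],"gripper":1},{"xyz":[0,0,0],"angular":[0,0,0],"gripper":1}]'; python3 -c "
from h import *
go(551,-130,38,80.1)"
```

```text
time_s: 2.6
tool_pos: [550.5, -130.3, 132.9]
eef_rot: [0.765, 0.644, -0.0, -0.0]
ft_force: [0.0, -0.4, 0.2]
gripper_width: 85.4
t 2.6 tcp [ 550.5 -130.3  132.9] F [ 0.  -0.4  0.2] w 85.4 j6 -0.11
turn share total [-0.0003  0.0001  0.0007]  shift now (share) [0.001  0.0014 0.2373]  shift after turn [0.001  0.0012 0.2373]
```

Aligned over green, so I'll take one check picture before descending.

```bash
python3 - <<'E'
from h import *
p,d=imaging.capture("scene");big=cv2.resize(p[130:340,100:380],None,fx=2.8,fy=2.8);cv2.imwrite("pics/s1.png",big[...,::-1])
E
```

```text
(no output)
```

View pics/s1.png

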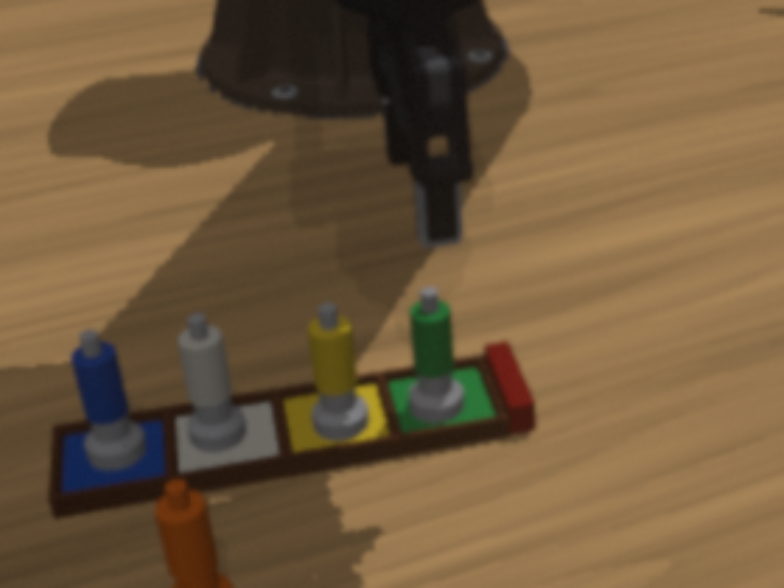

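The fingers (crop 438,240) hang over the green stub (430,300), with all four dies upright. I'll descend.

```bash
python3 -m inch '[{"xyz":[0.001,0.001,0.06],"angular":[0,0,0],"gripper":1},{"xyz":[0,0,0.06],"angular":[0,0,0],"gripper":1},{"xyz":[0,0,0.06],"angular":[0,0,0],"gripper":1},{"xyz":[0,0,0.03],"angular":[0,0,0],"gripper":1},{"xyz":[0,0,0],"angular":[0,0,0],"gripper":1},{"xyz":[0,0,0],"angular":[0,0,0],"gripper":1}]'; python3 -c "
from h import *
go(551,-130,38,80.1)"
```

```text
time_s: 3.4
tool_pos: [555.3, -133.1, 54.2]
eef_rot: [0.765, 0.644, 0.002, 0.004]
ft_force: [0.2, 0.4, 0.0]
gripper_width: 85.5
t 3.4 tcp [ 555.3 -133.1   54.2] F [0.2 0.4 0. ] w 85.5 j6 -0.11
turn share total [0.0028 0.0005 0.0001]  shift now (share) [ 0.0059 -0.0124  0.0404]  shift after turn [ 0.0058 -0.012   0.0405]
```

```bash
python3 -m inch '[{"xyz":[0.005,-0.012,0.02],"angular":[0.003,0,0],"gripper":1},{"xyz":[0,0,0.02],"angular":[0,0,0],"gripper":1},{"xyz":[0,0,0],"angular":[0,0,0],"gripper":1}]'; python3 -c "
from h import *
go(551,-130,38,80.1)"
```

```text
time_s: 3.78
tool_pos: [551.4, -130.3, 38.5]
eef_rot: [0.765, 0.644, -0.001, 0.001]
ft_force: [0.7, -0.5, -1.4]
gripper_width: 85.3
t 3.77 tcp [ 551.4 -130.3   38.5] F [ 0.7 -0.5 -1.4] w 85.3 j6 -0.11
turn share total [0.0002 0.0006 0.0001]  shift now (share) [ 0.0006 -0.0012  0.0013]  shift after turn [ 0.0006 -0.0012  0.0013]
```

```bash
python3 -m inch '[{"xyz":[0,0,0],"angular":[0,0,0],"gripper":-1},{"xyz":[0,0,0],"angular":[0,0,0],"gripper":-1},{"xyz":[0,0,0],"angular":[0,0,0],"gripper":-1},{"xyz":[0,0,0],"angular":[0,0,0],"gripper":-1},{"xyz":[0,0,0],"angular":[0,0,0],"gripper":-1},{"xyz":[0,0,0],"angular":[0,0,0],"gripper":-1},{"xyz":[0,0,0],"angular":[0,0,0],"gripper":-1},{"xyz":[0,0,0],"angular":[0,0,0],"gripper":-1}]' 40; python3 -c "
from h import *
go(551,-130,150,80.1)"
```

```text
time_s: 4.78
tool_pos: [551.7, -130.4, 38.7]
eef_rot: [0.765, 0.644, -0.0, 0.001]
ft_force: [-0.3, 0.3, -1.8]
gripper_width: 23.0
t 4.78 tcp [ 551.7 -130.4   38.7] F [-0.3  0.3 -1.8] w 23.0 j6 -0.11
turn share total [0.0003 0.0006 0.0001]  shift now (share) [ 2.000e-04 -1.600e-03 -2.783e-01]  shift after turn [ 0.0007 -0.0018 -0.2783]
```

```bash
python3 -m inch '[{"xyz":[0,0,-0.02],"angular":[0,0,0],"gripper":-1},{"xyz":[0,0,-0.05],"angular":[0,0,0],"gripper":-1},{"xyz":[0,0,-0.06],"angular":[0,0,0],"gripper":-1},{"xyz":[0,0,-0.06],"angular":[0,0,0],"gripper":-1},{"xyz":[0,0,-0.06],"angular":[0,0,0],"gripper":-1},{"xyz":[0,0,-0.04],"angular":[0,0,0],"gripper":-1},{"xyz":[0,0,0],"angular":[0,0,0],"gripper":-1}]'; python3 -c "
from h import *
go(475.3,258.3,150,137)"
```

```text
time_s: 5.65
tool_pos: [550.9, -130.0, 160.2]
eef_rot: [0.765, 0.644, -0.001, 0.001]
ft_force: [-0.1, -0.4, -3.2]
gripper_width: 22.8
t 5.65 tcp [ 550.9 -130.   160.2] F [-0.1 -0.4 -3.2] w 22.8 j6 -0.11
turn share total [-3.00e-04  6.00e-04 -3.16e-01]  shift now (share) [ 0.924  -0.3527  0.0238]  shift after turn [0.8003 0.581  0.0256]
```

```bash
python3 -m inch '[{"xyz":[0.08,-0.03,0.002],"angular":[0,0,0],"gripper":-1},{"xyz":[0.12,-0.045,0.003],"angular":[0,0,0],"gripper":-1},{"xyz":[0.12,-0.045,0.003],"angular":[0,0,0],"gripper":-1},{"xyz":[0.12,-0.045,0.003],"angular":[0,0,0],"gripper":-1},{"xyz":[0.12,-0.045,0.003],"angular":[0,0,0],"gripper":-1},{"xyz":[0.12,-0.045,0.003],"angular":[0,0,0],"gripper":-1},{"xyz":[0.12,-0.045,0.003],"angular":[0,0,0],"gripper":-1},{"xyz":[0.08,-0.03,0.003],"angular":[0,0,0],"gripper":-1},{"xyz":[0.02,-0.007,0],"angular":[0,0,0],"gripper":-1}]'; python3 -c "
from h import *
go(475.3,258.3,150,137)"
```

```text
time_s: 6.78
tool_pos: [474.8, 257.5, 142.6]
eef_rot: [0.766, 0.642, -0.004, -0.001]
ft_force: [0.5, 0.1, -2.2]
gripper_width: 23.1
t 6.78 tcp [474.8 257.5 142.6] F [ 0.5  0.1 -2.2] w 23.1 j6 0.62
turn share total [-0.0029  0.0004 -0.3169]  shift now (share) [ 0.002   0.0009 -0.0186]  shift after turn [ 0.0003  0.0023 -0.0186]
```

Now the turn.

```bash
python3 -m inch '[{"xyz":[0,0,0],"angular":[-0.001,0,-0.03],"gripper":-1},{"xyz":[0,0,0],"angular":[-0.001,0,-0.055],"gripper":-1},{"xyz":[0,0,0],"angular":[-0.001,0,-0.055],"gripper":-1},{"xyz":[0,0,0],"angular":[0,0,-0.055],"gripper":-1},{"xyz":[0,0,0],"angular":[0,0,-0.055],"gripper":-1},{"xyz":[0,0,0],"angular":[0,0,-0.04],"gripper":-1},{"xyz":[0,0,0],"angular":[0,0,-0.015],"gripper":-1},{"xyz":[0,0,0],"angular":[0,0,0],"gripper":-1}]'; python3 - <<'E'
from h import *
go(475.3,258.3,36,137)
for n in("scene","top"):
    p,d=imaging.capture(n);cv2.imwrite(f"pics/{n}2.png",p[...,::-1])
E
```

```text
time_s: 7.78
tool_pos: [472.5, 252.0, 136.9]
eef_rot: [0.37, 0.929, -0.005, -0.001]
ft_force: [-0.1, -0.8, -2.2]
gripper_width: 23.1
t 7.78 tcp [472.5 252.  136.9] F [-0.1 -0.8 -2.2] w 23.1 j6 -0.37
turn share total [-0.0035  0.0004 -0.0024]  shift now (share) [0.006  0.019  0.2521]  shift after turn [0.0056 0.0163 0.2523]
```

View pics/scene2.png

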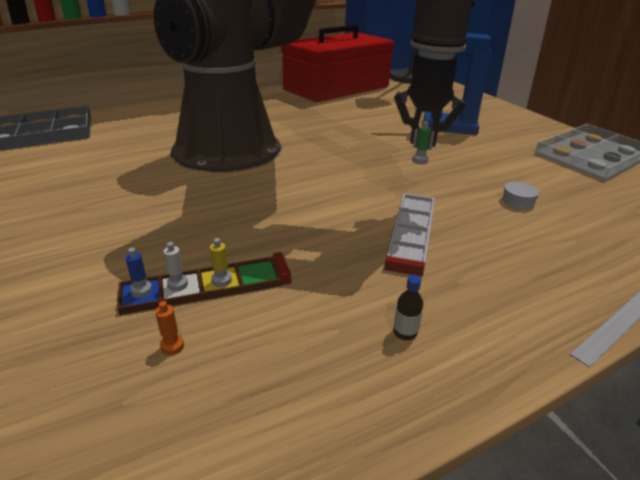

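```bash
python3 -m inch '[{"xyz":[0.006,0.019,0.02],"angular":[-0.003,0,-0.002],"gripper":-1},{"xyz":[0,0,0.05],"angular":[0,0,0],"gripper":-1},{"xyz":[0,0,0.06],"angular":[0,0,0],"gripper":-1},{"xyz":[0,0,0.03],"angular":[0,0,0],"gripper":-1},{"xyz":[0,0,0],"angular":[0,0,0],"gripper":-1}]'; python3 - <<'E'
from h import *
go(475.3,258.3,36,137)
S=np.load("pics/scene0.npz");p=S["p"];H=hsv(p)
cv2.imwrite("pics/c3.png",cv2.resize(p[185:280,370:450],None,fx=6,fy=6,interpolation=cv2.INTER_CUBIC)[...,::-1])
# projected compartment centres (z=6) for overlay check
c=imaging.calibration("scene");Q=R.from_quat(c["attitude"])
P=np.array([[475.3,258.3,6],[520.7,216,6],[566.1,173.8,6],[611.5,131.6,6]]);X=Q.inv().apply(P-c["origin"])
uv,_=cv2.projectPoints(np.c_[X[:,0],-X[:,1],-X[:,2]],np.zeros(3),np.zeros(3),c["camera_matrix"],c["distortion"]);uv=uv.reshape(-1,2)
big=cv2.resize(p[185:280,370:450],None,fx=6,fy=6,interpolation=cv2.INTER_CUBIC)
for u,v in uv: cv2.circle(big,(int((u-370+.5)*6),int((v-185+.5)*6)),4,(255,0,255),-1)
cv2.imwrite("pics/c3.png",big[...,::-1])
E
```

```text
time_s: 8.5
tool_pos: [477.1, 260.6, 69.7]
eef_rot: [0.369, 0.93, 0.0, 0.001]
ft_force: [-0.5, -0.2, -2.3]
gripper_width: 23.1
t 8.5 tcp [477.1 260.6  69.7] F [-0.5 -0.2 -2.3] w 23.1 j6 -0.37
turn share total [ 0.0004  0.0005 -0.0015]  shift now (share) [-0.0006 -0.0074  0.0843]  shift after turn [-0.0007 -0.0073  0.0843]
```

View pics/c3.png

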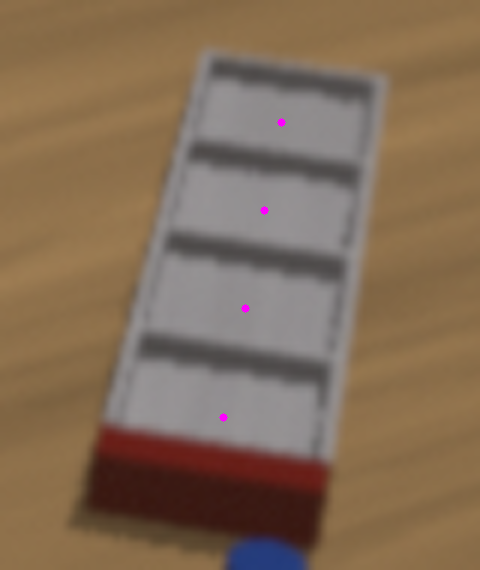

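The projected compartment centres sit centrally in the scene view, so both cameras agree. I'll lower the die.

```bash
python3 -m inch '[{"xyz":[0,-0.007,0.03],"angular":[0,0,0],"gripper":-1},{"xyz":[0,0,0.03],"angular":[0,0,0],"gripper":-1},{"xyz":[0,0,0.008],"angular":[0,0,0],"gripper":-1},{"xyz":[0,0,0],"angular":[0,0,0],"gripper":-1}]'; python3 -c "
from h import *
go(475.3,258.3,36,137)"
```

```text
time_s: 9.0
tool_pos: [475.9, 258.9, 41.8]
eef_rot: [0.369, 0.93, 0.001, 0.002]
ft_force: [-0.2, 0.7, -2.3]
gripper_width: 22.8
t 9.0 tcp [475.9 258.9  41.8] F [-0.2  0.7 -2.3] w 22.8 j6 -0.37
turn share total [ 0.0009  0.0007 -0.0015]  shift now (share) [ 0.0001 -0.0022  0.0144]  shift after turn [ 0.0001 -0.0021  0.0144]
```

```bash
python3 -m inch '[{"xyz":[0,-0.001,0.008],"angular":[0.0008,0,0],"gripper":-1},{"xyz":[0,0,0.004],"angular":[0,0,0],"gripper":-1},{"xyz":[0,0,0.003],"angular":[0,0,0],"gripper":-1},{"xyz":[0,0,0],"angular":[0,0,0],"gripper":-1}]'; python3 -c "
from h import *
go(475.3,258.3,36,137)"
```

```text
time_s: 9.5
tool_pos: [476.1, 258.8, 36.0]
eef_rot: [0.369, 0.93, 0.0, 0.001]
ft_force: [-0.9, -0.6, -3.0]
gripper_width: 23.0
t 9.5 tcp [476.1 258.8  36. ] F [-0.9 -0.6 -3. ] w 23.0 j6 -0.37
turn share total [ 0.0004  0.0008 -0.0015]  shift now (share) [ 0.0006 -0.0024  0.    ]  shift after turn [ 0.0006 -0.0024  0.    ]
```

```bash
python3 -m inch '[{"xyz":[0,0,0.002],"angular":[0,0,0],"gripper":-1},{"xyz":[0,0,0.001],"angular":[0,0,0],"gripper":-1}]'; python3 -m inch '[{"xyz":[0,0,0.002],"angular":[0,0,0],"gripper":-1},{"xyz":[0,0,0],"angular":[0,0,0],"gripper":-1}]'
```

```text
time_s: 9.75
tool_pos: [476.3, 258.8, 35.6]
eef_rot: [0.369, 0.93, 0.0, 0.002]
ft_force: [-3.0, -2.5, 9.6]
gripper_width: 22.8
time_s: 10.0
tool_pos: [476.4, 258.8, 35.9]
eef_rot: [0.369, 0.93, 0.001, 0.002]
ft_force: [-1.2, -0.5, -2.1]
gripper_width: 23.2
```

Contact at 35.6, as expected. I'll release.

```bash
python3 -m inch '[{"xyz":[0,0,0],"angular":[0,0,0],"gripper":1},{"xyz":[0,0,0],"angular":[0,0,0],"gripper":1},{"xyz":[0,0,0],"angular":[0,0,0],"gripper":1},{"xyz":[0,0,0],"angular":[0,0,0],"gripper":1},{"xyz":[0,0,0],"angular":[0,0,0],"gripper":1},{"xyz":[0,0,0],"angular":[0,0,0],"gripper":1}]'; python3 -c "
from h import *
go(476,258.5,160,137)"
```

```text
time_s: 10.75
tool_pos: [476.7, 259.0, 35.9]
eef_rot: [0.369, 0.93, 0.001, 0.002]
ft_force: [-0.0, 0.3, -0.5]
gripper_width: 85.3
t 10.75 tcp [476.7 259.   35.9] F [-0.   0.3 -0.5] w 85.3 j6 -0.37
turn share total [ 0.001   0.001  -0.0015]  shift now (share) [-0.0006 -0.0012 -0.3103]  shift after turn [ 0.0004 -0.0022 -0.3103]
```

```bash
python3 -m inch '[{"xyz":[0,0,-0.03],"angular":[0,0,0],"gripper":1},{"xyz":[0,0,-0.06],"angular":[0,0,0],"gripper":1},{"xyz":[0,0,-0.07],"angular":[0,0,0],"gripper":1},{"xyz":[0,0,-0.07],"angular":[0,0,0],"gripper":1},{"xyz":[0,0,-0.07],"angular":[0,0,0.03],"gripper":1},{"xyz":[0,0,-0.03],"angular":[0,0,0.055],"gripper":1},{"xyz":[0,0,0],"angular":[0,0,0.055],"gripper":1},{"xyz":[0,0,0],"angular":[0,0,0.055],"gripper":1},{"xyz":[0,0,0],"angular":[0,0,0.055],"gripper":1},{"xyz":[0,0,0],"angular":[0,0,0.055],"gripper":1}]'; python3 - <<'E'
from h import *
go(542,-185,165,80.1)
p,d=imaging.capture("scene");cv2.imwrite("pics/scene3.png",p[...,::-1])
E
```

```text
time_s: 12.0
tool_pos: [476.2, 259.2, 180.4]
eef_rot: [0.765, 0.644, 0.004, 0.002]
ft_force: [0.2, -0.2, 0.2]
gripper_width: 85.4
t 12.0 tcp [476.2 259.2 180.4] F [ 0.2 -0.2  0.2] w 85.4 j6 0.62
turn share total [ 0.0027 -0.0012  0.0003]  shift now (share) [-1.0661  0.3515  0.0376]  shift after turn [-1.0656  0.3529  0.0386]
```

View pics/scene3.png

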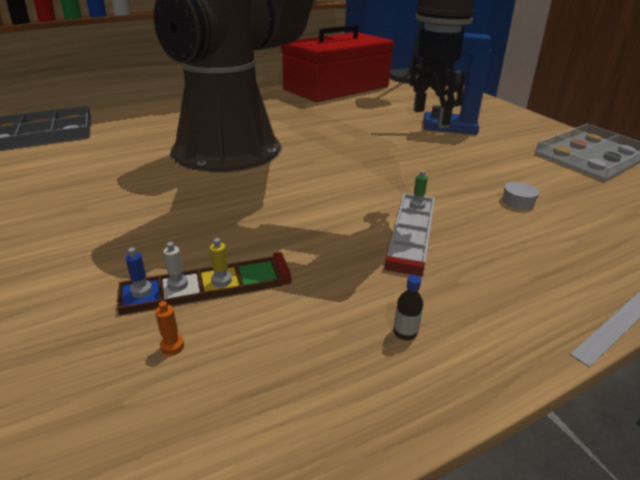

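Green stands in the far compartment (420,190). Yellow is next, at (219,262).

```bash
python3 -m inch '[{"xyz":[-0.07,0.023,0.002],"angular":[0.003,-0.001,0],"gripper":1},{"xyz":[-0.12,0.04,0.002],"angular":[0,0,0],"gripper":1},{"xyz":[-0.12,0.04,0.002],"angular":[0,0,0],"gripper":1},{"xyz":[-0.12,0.04,0.002],"angular":[0,0,0],"gripper":1},{"xyz":[-0.12,0.04,0.002],"angular":[0,0,0],"gripper":1},{"xyz":[-0.12,0.04,0.002],"angular":[0,0,0],"gripper":1},{"xyz":[-0.12,0.04,0.002],"angular":[0,0,0],"gripper":1},{"xyz":[-0.12,0.04,0.002],"angular":[0,0,0],"gripper":1},{"xyz":[-0.11,0.035,0.002],"angular":[0,0,0],"gripper":1},{"xyz":[-0.04,0.013,0],"angular":[0,0,0],"gripper":1}]';python3 -m inch '[{"xyz":[0,0,0],"angular":[0,0,0],"gripper":1}]'; python3 -c "
from h import *
go(542,-185,38,80.1)"
```

```text
time_s: 13.3
tool_pos: [546.9, -194.8, 179.7]
eef_rot: [0.757, 0.654, 0.003, 0.002]
ft_force: [1.0, 1.2, 0.5]
gripper_width: 85.4
time_s: 13.42
tool_pos: [546.8, -195.5, 180.0]
eef_rot: [0.757, 0.654, 0.003, 0.002]
ft_force: [-0.6, 0.0, 0.7]
gripper_width: 85.3
t 13.43 tcp [ 546.8 -195.5  180. ] F [-0.6  0.   0.7] w 85.3 j6 -0.26
turn share total [ 0.0022 -0.0007  0.0085]  shift now (share) [ 0.0234 -0.018   0.355 ]  shift after turn [ 0.0238 -0.0162  0.3551]
```

```bash
python3 -m inch '[{"xyz":[0.0236,-0.017,0.04],"angular":[0.002,-0.001,0.0085],"gripper":1},{"xyz":[0,0,0.05],"angular":[0,0,0],"gripper":1},{"xyz":[0,0,0.03],"angular":[0,0,0],"gripper":1},{"xyz":[0,0,0],"angular":[0,0,0],"gripper":1}]'; python3 -c "
from h import *
go(542,-185,38,80.1)"
```

```text
time_s: 13.92
tool_pos: [541.0, -180.6, 132.1]
eef_rot: [0.764, 0.646, 0.0, 0.0]
ft_force: [0.6, -0.3, 0.9]
gripper_width: 85.2
t 13.93 tcp [ 541.  -180.6  132.1] F [ 0.6 -0.3  0.9] w 85.2 j6 -0.21
turn share total [0.0001 0.0001 0.0019]  shift now (share) [-0.0105  0.0043  0.2354]  shift after turn [-0.0105  0.0045  0.2354]
```

```bash
python3 -m inch '[{"xyz":[-0.01,0.004,0.02],"angular":[0,0,0.002],"gripper":1},{"xyz":[0,0,0.05],"angular":[0,0,0],"gripper":1},{"xyz":[0,0,0.06],"angular":[0,0,0],"gripper":1},{"xyz":[0,0,0.05],"angular":[0,0,0],"gripper":1},{"xyz":[0,0,0.02],"angular":[0,0,0],"gripper":1},{"xyz":[0,0,0],"angular":[0,0,0],"gripper":1}]'; python3 -c "
from h import *
go(542,-185,38,80.1)"
```

```text
time_s: 14.68
tool_pos: [544.6, -186.2, 51.9]
eef_rot: [0.766, 0.643, 0.001, 0.003]
ft_force: [0.3, -0.2, 0.1]
gripper_width: 85.6
t 14.68 tcp [ 544.6 -186.2   51.9] F [ 0.3 -0.2  0.1] w 85.6 j6 -0.21
turn share total [ 0.0018  0.0004 -0.0001]  shift now (share) [ 0.0019 -0.0072  0.0347]  shift after turn [ 0.0019 -0.007   0.0348]
```

```bash
python3 -m inch '[{"xyz":[0.002,-0.007,0.017],"angular":[0.002,0,0],"gripper":1},{"xyz":[0,0,0.017],"angular":[0,0,0],"gripper":1},{"xyz":[0,0,0],"angular":[0,0,0],"gripper":1},{"xyz":[0,0,0],"angular":[0,0,0],"gripper":-1},{"xyz":[0,0,0],"angular":[0,0,0],"gripper":-1},{"xyz":[0,0,0],"angular":[0,0,0],"gripper":-1},{"xyz":[0,0,0],"angular":[0,0,0],"gripper":-1},{"xyz":[0,0,0],"angular":[0,0,0],"gripper":-1},{"xyz":[0,0,0],"angular":[0,0,0],"gripper":-1},{"xyz":[0,0,0],"angular":[0,0,0],"gripper":-1}]' 40; python3 -c "
from h import *
go(542,-185,160,80.1)"
```

```text
time_s: 15.92
tool_pos: [543.1, -185.4, 39.4]
eef_rot: [0.766, 0.643, -0.0, 0.001]
ft_force: [0.4, 0.9, -0.4]
gripper_width: 22.6
t 15.93 tcp [ 543.1 -185.4   39.4] F [ 0.4  0.9 -0.4] w 22.6 j6 -0.21
turn share total [ 0.0005  0.0006 -0.0001]  shift now (share) [-1.000e-04 -2.300e-03 -3.015e-01]  shift after turn [ 0.0005 -0.0028 -0.3015]
```

```bash
python3 -m inch '[{"xyz":[0,0,-0.02],"angular":[0,0,0],"gripper":-1},{"xyz":[0,0,-0.05],"angular":[0,0,0],"gripper":-1},{"xyz":[0,0,-0.06],"angular":[0,0,0],"gripper":-1},{"xyz":[0,0,-0.06],"angular":[0,0,0],"gripper":-1},{"xyz":[0,0,-0.06],"angular":[0,0,0],"gripper":-1},{"xyz":[0,0,-0.04],"angular":[0,0,0],"gripper":-1},{"xyz":[0,0,0],"angular":[0,0,0],"gripper":-1}]'; python3 -c "
from h import *
go(520.7,216,165,137)"
```

```text
time_s: 16.8
tool_pos: [542.6, -185.0, 161.2]
eef_rot: [0.766, 0.643, -0.0, 0.001]
ft_force: [-0.4, -1.0, -2.0]
gripper_width: 22.9
t 16.8 tcp [ 542.6 -185.   161.2] F [-0.4 -1.  -2. ] w 22.9 j6 -0.21
turn share total [ 2.000e-04  8.000e-04 -3.162e-01]  shift now (share) [ 0.9782 -0.2266 -0.0118]  shift after turn [ 0.7238  0.6959 -0.0095]
```

```bash
python3 -m inch '[{"xyz":[0.08,-0.018,-0.002],"angular":[0,0,0],"gripper":-1},{"xyz":[0.12,-0.028,-0.003],"angular":[0,0,0],"gripper":-1},{"xyz":[0.12,-0.028,-0.003],"angular":[0,0,0],"gripper":-1},{"xyz":[0.12,-0.028,-0.003],"angular":[0,0,0],"gripper":-1},{"xyz":[0.12,-0.028,-0.003],"angular":[0,0,0],"gripper":-1},{"xyz":[0.12,-0.028,-0.003],"angular":[0,0,0],"gripper":-1},{"xyz":[0.12,-0.028,-0.003],"angular":[0,0,0],"gripper":-1},{"xyz":[0.11,-0.025,-0.002],"angular":[0,0,0],"gripper":-1},{"xyz":[0.05,-0.012,0],"angular":[0,0,0],"gripper":-1},{"xyz":[0.01,-0.002,0],"angular":[0,0,0],"gripper":-1}]'; python3 -m inch '[{"xyz":[0,0,0],"angular":[-0.001,0,-0.03],"gripper":-1},{"xyz":[0,0,0],"angular":[-0.001,0,-0.055],"gripper":-1},{"xyz":[0,0,0],"angular":[-0.001,0,-0.055],"gripper":-1},{"xyz":[0,0,0],"angular":[0,0,-0.055],"gripper":-1},{"xyz":[0,0,0],"angular":[0,0,-0.055],"gripper":-1},{"xyz":[0,0,0],"angular":[0,0,-0.04],"gripper":-1},{"xyz":[0,0,0],"angular":[0,0,-0.015],"gripper":-1},{"xyz":[0,0,0],"angular":[0,0,0],"gripper":-1}]'; python3 -c "
from h import *
go(520.7,216,37,137)"
```

```text
time_s: 18.05
tool_pos: [516.4, 224.0, 160.6]
eef_rot: [0.766, 0.643, -0.004, -0.001]
ft_force: [0.2, -0.8, -1.2]
gripper_width: 23.0
time_s: 19.05
tool_pos: [514.1, 216.9, 155.1]
eef_rot: [0.371, 0.929, -0.005, -0.002]
ft_force: [-0.1, -0.1, -2.3]
gripper_width: 23.4
t 19.05 tcp [514.1 216.9 155.1] F [-0.1 -0.1 -2.3] w 23.4 j6 -0.46
turn share total [-0.0033  0.     -0.0031]  shift now (share) [-0.0134  0.0127  0.2951]  shift after turn [-0.0136  0.0095  0.2952]
```

```bash
python3 -m inch '[{"xyz":[-0.0135,0.011,0.02],"angular":[-0.003,0,-0.003],"gripper":-1},{"xyz":[0,0,0.05],"angular":[0,0,0],"gripper":-1},{"xyz":[0,0,0.06],"angular":[0,0,0],"gripper":-1},{"xyz":[0,0,0.05],"angular":[0,0,0],"gripper":-1},{"xyz":[0,0,0.02],"angular":[0,0,0],"gripper":-1},{"xyz":[0,0,0],"angular":[0,0,0],"gripper":-1}]'; python3 -c "
from h import *
go(520.7,216,37,137)"
```

```text
time_s: 19.8
tool_pos: [523.0, 214.2, 70.2]
eef_rot: [0.369, 0.929, 0.0, 0.0]
ft_force: [0.4, 0.3, -1.9]
gripper_width: 22.8
t 19.8 tcp [523.  214.2  70.2] F [ 0.4  0.3 -1.9] w 22.8 j6 -0.48
turn share total [ 0.0002  0.0001 -0.0017]  shift now (share) [ 0.0072 -0.0007  0.0829]  shift after turn [ 0.0072 -0.0007  0.0829]
```

```bash
python3 -m inch '[{"xyz":[0.006,0,0.03],"angular":[0,0,0],"gripper":-1},{"xyz":[0,0,0.03],"angular":[0,0,0],"gripper":-1},{"xyz":[0,0,0.016],"angular":[0,0,0],"gripper":-1},{"xyz":[0,0,0.004],"angular":[0,0,0],"gripper":-1},{"xyz":[0,0,0],"angular":[0,0,0],"gripper":-1}]'; python3 -c "
from h import *
go(520.7,216,36.3,137)"
```

```text
time_s: 20.42
tool_pos: [522.1, 216.3, 37.1]
eef_rot: [0.369, 0.929, 0.001, 0.001]
ft_force: [0.7, 0.4, -1.8]
gripper_width: 22.7
t 20.43 tcp [522.1 216.3  37.1] F [ 0.7  0.4 -1.8] w 22.7 j6 -0.48
turn share total [ 0.0008  0.0004 -0.0018]  shift now (share) [ 0.0019 -0.003   0.0021]  shift after turn [ 0.0019 -0.003   0.0021]
```

```bash
python3 -m inch '[{"xyz":[0,0,0.002],"angular":[0,0,0],"gripper":-1},{"xyz":[0,0,0.001],"angular":[0,0,0],"gripper":-1}]'; python3 -m inch '[{"xyz":[0,0,0.001],"angular":[0,0,0],"gripper":-1}]';  python3 -m inch '[{"xyz":[0,0,0.002],"angular":[0,0,0],"gripper":-1}]'
```

```text
time_s: 20.68
tool_pos: [522.4, 216.4, 36.3]
eef_rot: [0.369, 0.929, 0.001, 0.001]
ft_force: [-1.2, -0.9, 1.0]
gripper_width: 23.0
time_s: 20.8
tool_pos: [522.4, 216.4, 36.3]
eef_rot: [0.369, 0.929, 0.001, 0.001]
ft_force: [-2.8, -1.9, 7.8]
gripper_width: 22.8
time_s: 20.92
tool_pos: [522.5, 216.4, 36.2]
eef_rot: [0.369, 0.929, 0.001, 0.002]
ft_force: [-4.2, -3.1, 20.8]
gripper_width: 23.4
```

Seated. I'll release and retreat.

```bash
python3 -m inch '[{"xyz":[0,0,-0.001],"angular":[0,0,0],"gripper":1},{"xyz":[0,0,0],"angular":[0,0,0],"gripper":1},{"xyz":[0,0,0],"angular":[0,0,0],"gripper":1},{"xyz":[0,0,0],"angular":[0,0,0],"gripper":1},{"xyz":[0,0,0],"angular":[0,0,0],"gripper":1},{"xyz":[0,0,0],"angular":[0,0,0],"gripper":1}]'; python3 -m inch '[{"xyz":[0,0,-0.03],"angular":[0,0,0],"gripper":1},{"xyz":[0,0,-0.06],"angular":[0,0,0],"gripper":1},{"xyz":[0,0,-0.07],"angular":[0,0,0],"gripper":1},{"xyz":[0,0,-0.07],"angular":[0,0,0],"gripper":1},{"xyz":[0,0,-0.07],"angular":[0,0,0.03],"gripper":1},{"xyz":[0,0,-0.03],"angular":[0,0,0.055],"gripper":1},{"xyz":[0,0,0],"angular":[0,0,0.055],"gripper":1},{"xyz":[0,0,0],"angular":[0,0,0.055],"gripper":1},{"xyz":[0,0,0],"angular":[0,0,0.055],"gripper":1},{"xyz":[0,0,0],"angular":[0,0,0.055],"gripper":1}]'; python3 - <<'E'
from h import *
go(521,-250.5,175,80.1)
p,d=imaging.capture("scene");cv2.imwrite("pics/scene4.png",p[...,::-1])
E
```

```text
time_s: 21.68
tool_pos: [522.9, 216.6, 37.0]
eef_rot: [0.369, 0.929, 0.002, 0.002]
ft_force: [-0.7, -0.3, 0.6]
gripper_width: 85.4
time_s: 22.92
tool_pos: [522.5, 216.5, 181.6]
eef_rot: [0.765, 0.643, 0.005, 0.002]
ft_force: [0.3, -0.4, -0.4]
gripper_width: 85.5
t 22.93 tcp [522.5 216.5 181.6] F [ 0.3 -0.4 -0.4] w 85.5 j6 0.51
turn share total [ 0.0029 -0.0016  0.    ]  shift now (share) [-1.1508  0.1967  0.0123]  shift after turn [-1.1507  0.1969  0.0164]
```

View pics/scene4.png

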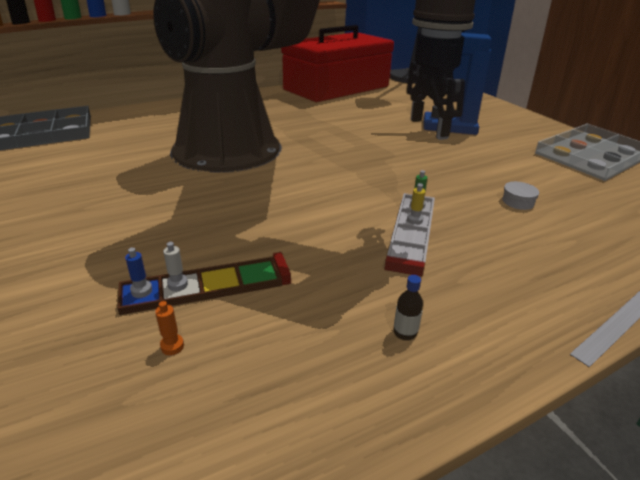

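Green (420,181) and yellow (418,200) are upright in the carrier. White (174,265) on the white pad is next; the orange die is at (170,328).

```bash
python3 -m inch '[{"xyz":[-0.08,0.014,0.001],"angular":[0.003,-0.001,0],"gripper":1},{"xyz":[-0.125,0.021,0.001],"angular":[0,0,0],"gripper":1},{"xyz":[-0.125,0.021,0.001],"angular":[0,0,0],"gripper":1},{"xyz":[-0.125,0.021,0.001],"angular":[0,0,0],"gripper":1},{"xyz":[-0.125,0.021,0.001],"angular":[0,0,0],"gripper":1},{"xyz":[-0.125,0.021,0.001],"angular":[0,0,0],"gripper":1},{"xyz":[-0.125,0.021,0.001],"angular":[0,0,0],"gripper":1},{"xyz":[-0.125,0.021,0.001],"angular":[0,0,0],"gripper":1},{"xyz":[-0.11,0.019,0.001],"angular":[0,0,0],"gripper":1},{"xyz":[-0.06,0.01,0],"angular":[0,0,0],"gripper":1}]';python3 -m inch '[{"xyz":[-0.01,0,0],"angular":[0,0,0],"gripper":1},{"xyz":[0,0,0],"angular":[0,0,0],"gripper":1}]'; python3 -c "
from h import *
go(521,-250.5,38,80.1)"
```

```text
time_s: 24.22
tool_pos: [523.1, -252.5, 184.0]
eef_rot: [0.757, 0.654, 0.003, 0.002]
ft_force: [-0.6, 0.1, -0.6]
gripper_width: 85.4
time_s: 24.48
tool_pos: [522.2, -257.7, 184.7]
eef_rot: [0.756, 0.654, 0.004, 0.002]
ft_force: [0.5, -0.9, 0.7]
gripper_width: 85.4
t 24.48 tcp [ 522.2 -257.7  184.7] F [ 0.5 -0.9  0.7] w 85.4 j6 -0.37
turn share total [ 0.0025 -0.0008  0.009 ]  shift now (share) [ 0.0164 -0.0084  0.3668]  shift after turn [ 0.0171 -0.006   0.3668]
```

```bash
python3 -m inch '[{"xyz":[0.017,-0.007,0.03],"angular":[0.002,-0.001,0.009],"gripper":1},{"xyz":[0,0,0.05],"angular":[0,0,0],"gripper":1},{"xyz":[0,0,0.03],"angular":[0,0,0],"gripper":1},{"xyz":[0,0,0],"angular":[0,0,0],"gripper":1}]'; python3 -c "
from h import *
go(521,-250.5,38,80.1)"
```

```text
time_s: 24.98
tool_pos: [520.9, -246.3, 140.9]
eef_rot: [0.764, 0.646, 0.001, 0.001]
ft_force: [0.4, -0.7, 0.4]
gripper_width: 85.5
t 24.98 tcp [ 520.9 -246.3  140.9] F [ 0.4 -0.7  0.4] w 85.5 j6 -0.33
turn share total [0.0006 0.0001 0.0019]  shift now (share) [-0.0103  0.0016  0.2572]  shift after turn [-0.0104  0.0021  0.2572]
```

```bash
python3 -m inch '[{"xyz":[-0.01,0.002,0.02],"angular":[0,0,0.002],"gripper":1},{"xyz":[0,0,0.05],"angular":[0,0,0],"gripper":1},{"xyz":[0,0,0.06],"angular":[0,0,0],"gripper":1},{"xyz":[0,0,0.06],"angular":[0,0,0],"gripper":1},{"xyz":[0,0,0.03],"angular":[0,0,0],"gripper":1},{"xyz":[0,0,0],"angular":[0,0,0],"gripper":1}]'; python3 -c "
from h import *
go(521,-250.5,38,80.1)"
```

```text
time_s: 25.72
tool_pos: [523.5, -252.3, 52.2]
eef_rot: [0.766, 0.643, 0.001, 0.003]
ft_force: [0.4, -0.1, 0.2]
gripper_width: 85.7
t 25.73 tcp [ 523.5 -252.3   52.2] F [ 0.4 -0.1  0.2] w 85.7 j6 -0.33
turn share total [ 0.0021  0.0006 -0.0002]  shift now (share) [ 0.0033 -0.0072  0.0354]  shift after turn [ 0.0033 -0.007   0.0355]
```

```bash
python3 -m inch '[{"xyz":[0.003,-0.007,0.017],"angular":[0.002,0,0],"gripper":1},{"xyz":[0,0,0.018],"angular":[0,0,0],"gripper":1},{"xyz":[0,0,0],"angular":[0,0,0],"gripper":1},{"xyz":[0,0,0],"angular":[0,0,0],"gripper":-1},{"xyz":[0,0,0],"angular":[0,0,0],"gripper":-1},{"xyz":[0,0,0],"angular":[0,0,0],"gripper":-1},{"xyz":[0,0,0],"angular":[0,0,0],"gripper":-1},{"xyz":[0,0,0],"angular":[0,0,0],"gripper":-1},{"xyz":[0,0,0],"angular":[0,0,0],"gripper":-1},{"xyz":[0,0,0],"angular":[0,0,0],"gripper":-1}]' 40; python3 -c "
from h import *
go(521,-250.5,160,80.1)"
```

```text
time_s: 26.98
tool_pos: [522.3, -251.3, 39.6]
eef_rot: [0.766, 0.643, -0.0, 0.002]
ft_force: [-0.1, 0.5, 0.0]
gripper_width: 22.9
t 26.98 tcp [ 522.3 -251.3   39.6] F [-0.1  0.5  0. ] w 22.9 j6 -0.32
turn share total [ 0.0011  0.001  -0.0002]  shift now (share) [ 0.0005 -0.0025 -0.3009]  shift after turn [ 0.0014 -0.0035 -0.3009]
```

```bash
python3 -m inch '[{"xyz":[0,0,-0.02],"angular":[0,0,0],"gripper":-1},{"xyz":[0,0,-0.05],"angular":[0,0,0],"gripper":-1},{"xyz":[0,0,-0.06],"angular":[0,0,0],"gripper":-1},{"xyz":[0,0,-0.06],"angular":[0,0,0],"gripper":-1},{"xyz":[0,0,-0.06],"angular":[0,0,0],"gripper":-1},{"xyz":[0,0,-0.04],"angular":[0,0,0],"gripper":-1},{"xyz":[0,0,0],"angular":[0,0,0],"gripper":-1}]'; python3 -c "
from h import *
go(566.1,173.8,165,137)"
```

```text
time_s: 27.85
tool_pos: [521.3, -250.6, 161.1]
eef_rot: [0.766, 0.643, -0.0, 0.002]
ft_force: [0.5, -0.1, -2.3]
gripper_width: 23.3
t 27.85 tcp [ 521.3 -250.6  161.1] F [ 0.5 -0.1 -2.3] w 23.3 j6 -0.32
turn share total [ 3.000e-04  1.300e-03 -3.163e-01]  shift now (share) [ 1.0643 -0.0729 -0.013 ]  shift after turn [ 0.6417  0.8523 -0.0097]
```

```bash
python3 -m inch '[{"xyz":[0.08,-0.006,-0.002],"angular":[0,0,0],"gripper":-1},{"xyz":[0.125,-0.009,-0.002],"angular":[0,0,0],"gripper":-1},{"xyz":[0.125,-0.009,-0.003],"angular":[0,0,0],"gripper":-1},{"xyz":[0.125,-0.009,-0.003],"angular":[0,0,0],"gripper":-1},{"xyz":[0.125,-0.009,-0.003],"angular":[0,0,0],"gripper":-1},{"xyz":[0.125,-0.009,-0.003],"angular":[0,0,0],"gripper":-1},{"xyz":[0.125,-0.009,-0.003],"angular":[0,0,0],"gripper":-1},{"xyz":[0.12,-0.008,-0.002],"angular":[0,0,0],"gripper":-1},{"xyz":[0.07,-0.005,0],"angular":[0,0,0],"gripper":-1},{"xyz":[0.03,-0.002,0],"angular":[0,0,0],"gripper":-1}]'; python3 -m inch '[{"xyz":[0,0,0],"angular":[-0.001,0,-0.03],"gripper":-1},{"xyz":[0,0,0],"angular":[-0.001,0,-0.055],"gripper":-1},{"xyz":[0,0,0],"angular":[-0.001,0,-0.055],"gripper":-1},{"xyz":[0,0,0],"angular":[0,0,-0.055],"gripper":-1},{"xyz":[0,0,0],"angular":[0,0,-0.055],"gripper":-1},{"xyz":[0,0,0],"angular":[0,0,-0.04],"gripper":-1},{"xyz":[0,0,0],"angular":[0,0,-0.015],"gripper":-1},{"xyz":[0,0,0],"angular":[0,0,0],"gripper":-1}]'; python3 -c "
from h import *
go(566.1,173.8,37,137)"
```

```text
time_s: 29.1
tool_pos: [561.7, 180.1, 159.2]
eef_rot: [0.767, 0.642, -0.004, -0.001]
ft_force: [-0.8, -1.6, -2.3]
gripper_width: 23.1
time_s: 30.1
tool_pos: [558.5, 175.2, 153.2]
eef_rot: [0.371, 0.929, -0.005, -0.002]
ft_force: [0.6, -0.2, -1.6]
gripper_width: 23.0
t 30.1 tcp [558.5 175.2 153.2] F [ 0.6 -0.2 -1.6] w 23.0 j6 -0.55
turn share total [-0.0033 -0.0003 -0.003 ]  shift now (share) [-0.0165  0.0136  0.2903]  shift after turn [-0.0164  0.0104  0.2905]
```

```bash
python3 -m inch '[{"xyz":[-0.013,0.011,0.02],"angular":[-0.003,0,-0.003],"gripper":-1},{"xyz":[0,0,0.05],"angular":[0,0,0],"gripper":-1},{"xyz":[0,0,0.06],"angular":[0,0,0],"gripper":-1},{"xyz":[0,0,0.05],"angular":[0,0,0],"gripper":-1},{"xyz":[0,0,0.02],"angular":[0,0,0],"gripper":-1},{"xyz":[0,0,0],"angular":[0,0,0],"gripper":-1}]'; python3 -c "
from h import *
go(566.1,173.8,37,137)"
```

```text
time_s: 30.85
tool_pos: [566.9, 173.0, 68.2]
eef_rot: [0.369, 0.929, 0.0, -0.0]
ft_force: [-0.2, -0.7, -2.9]
gripper_width: 23.1
t 30.85 tcp [566.9 173.   68.2] F [-0.2 -0.7 -2.9] w 23.1 j6 -0.57
turn share total [ 0.0001 -0.0003 -0.0017]  shift now (share) [0.0027 0.0001 0.0779]  shift after turn [0.0028 0.0001 0.0779]
```

```bash
python3 -m inch '[{"xyz":[0.002,0,0.03],"angular":[0,0,0],"gripper":-1},{"xyz":[0,0,0.03],"angular":[0,0,0],"gripper":-1},{"xyz":[0,0,0.012],"angular":[0,0,0],"gripper":-1},{"xyz":[0,0,0.003],"angular":[0,0,0],"gripper":-1},{"xyz":[0,0,0],"angular":[0,0,0],"gripper":-1}]'; python3 -m inch '[{"xyz":[0,0,0.001],"angular":[0,0,0],"gripper":-1}]'
```

```text
time_s: 31.48
tool_pos: [567.2, 173.9, 37.3]
eef_rot: [0.369, 0.929, 0.001, 0.001]
ft_force: [-0.7, 0.4, -1.5]
gripper_width: 23.3
time_s: 31.6
tool_pos: [567.5, 173.9, 37.2]
eef_rot: [0.369, 0.929, 0.001, 0.001]
ft_force: [0.3, -1.4, -1.8]
gripper_width: 23.1
```

```bash
python3 -m inch '[{"xyz":[0,0,0.002],"angular":[0,0,0],"gripper":-1},{"xyz":[0,0,0.001],"angular":[0,0,0],"gripper":-1}]'; python3 -m inch '[{"xyz":[0,0,0.001],"angular":[0,0,0],"gripper":-1}]';  python3 -m inch '[{"xyz":[0,0,0.001],"angular":[0,0,0],"gripper":-1}]'
```

```text
time_s: 31.85
tool_pos: [567.7, 174.0, 36.6]
eef_rot: [0.369, 0.929, 0.001, 0.001]
ft_force: [-2.7, -1.4, 7.8]
gripper_width: 23.0
time_s: 31.98
tool_pos: [567.7, 174.0, 36.6]
eef_rot: [0.369, 0.929, 0.001, 0.001]
ft_force: [-2.9, -1.5, 6.7]
gripper_width: 23.2
time_s: 32.1
tool_pos: [567.7, 174.0, 36.6]
eef_rot: [0.369, 0.929, 0.001, 0.001]
ft_force: [-2.7, -0.5, 5.8]
gripper_width: 23.1
```

Seated. I'll release and retreat.

```bash
python3 -m inch '[{"xyz":[0,0,0],"angular":[0,0,0],"gripper":1},{"xyz":[0,0,0],"angular":[0,0,0],"gripper":1},{"xyz":[0,0,0],"angular":[0,0,0],"gripper":1},{"xyz":[0,0,0],"angular":[0,0,0],"gripper":1},{"xyz":[0,0,0],"angular":[0,0,0],"gripper":1},{"xyz":[0,0,0],"angular":[0,0,0],"gripper":1}]'; python3 -m inch '[{"xyz":[0,0,-0.03],"angular":[0,0,0],"gripper":1},{"xyz":[0,0,-0.06],"angular":[0,0,0],"gripper":1},{"xyz":[0,0,-0.07],"angular":[0,0,0],"gripper":1},{"xyz":[0,0,-0.07],"angular":[0,0,0],"gripper":1},{"xyz":[0,0,-0.07],"angular":[0,0,0.03],"gripper":1},{"xyz":[0,0,-0.03],"angular":[0,0,0.055],"gripper":1},{"xyz":[0,0,0],"angular":[0,0,0.055],"gripper":1},{"xyz":[0,0,0],"angular":[0,0,0.055],"gripper":1},{"xyz":[0,0,0],"angular":[0,0,0.055],"gripper":1},{"xyz":[0,0,0],"angular":[0,0,0.055],"gripper":1}]'; python3 - <<'E'
from h import *
go(511.5,-305.5,175,80.1)
p,d=imaging.capture("scene");cv2.imwrite("pics/scene5.png",p[...,::-1])
E
```

```text
time_s: 32.85
tool_pos: [568.1, 174.1, 36.8]
eef_rot: [0.369, 0.929, 0.002, 0.001]
ft_force: [0.0, -0.2, -0.5]
gripper_width: 85.4
time_s: 34.1
tool_pos: [568.1, 174.0, 181.7]
eef_rot: [0.765, 0.644, 0.005, 0.002]
ft_force: [0.1, -0.2, -0.4]
gripper_width: 85.4
t 34.1 tcp [568.1 174.  181.7] F [ 0.1 -0.2 -0.4] w 85.4 j6 0.42
turn share total [ 0.0028 -0.0016  0.0001]  shift now (share) [-1.2052  0.0661  0.0113]  shift after turn [-1.2051  0.0667  0.0166]
```

View pics/scene5.png

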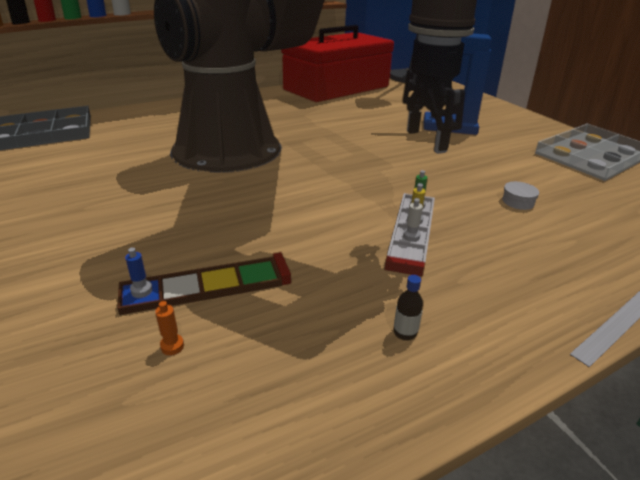

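White is placed at (414,220). Blue (136,270) is the last one.

```bash
python3 -m inch '[{"xyz":[-0.08,0.005,0.001],"angular":[0.003,-0.001,0],"gripper":1},{"xyz":[-0.13,0.007,0.002],"angular":[0,0,0],"gripper":1},{"xyz":[-0.13,0.007,0.002],"angular":[0,0,0],"gripper":1},{"xyz":[-0.13,0.007,0.002],"angular":[0,0,0],"gripper":1},{"xyz":[-0.13,0.007,0.002],"angular":[0,0,0],"gripper":1},{"xyz":[-0.13,0.007,0.002],"angular":[0,0,0],"gripper":1},{"xyz":[-0.13,0.007,0.002],"angular":[0,0,0],"gripper":1},{"xyz":[-0.13,0.007,0.002],"angular":[0,0,0],"gripper":1},{"xyz":[-0.12,0.007,0.001],"angular":[0,0,0],"gripper":1},{"xyz":[-0.06,0.003,0],"angular":[0,0,0],"gripper":1}]';python3 -m inch '[{"xyz":[-0.015,0,0],"angular":[0,0,0],"gripper":1},{"xyz":[0,0,0],"angular":[0,0,0],"gripper":1}]'; python3 -c "
from h import *
go(511.5,-305.5,38,80.1)"
```

```text
time_s: 35.4
tool_pos: [514.9, -304.6, 181.3]
eef_rot: [0.757, 0.654, 0.003, 0.002]
ft_force: [-0.4, 0.1, -0.1]
gripper_width: 85.2
time_s: 35.65
tool_pos: [513.6, -311.9, 182.1]
eef_rot: [0.756, 0.654, 0.003, 0.003]
ft_force: [0.4, 1.4, -0.4]
gripper_width: 85.4
t 35.65 tcp [ 513.6 -311.9  182.1] F [ 0.4  1.4 -0.4] w 85.4 j6 -0.46
turn share total [ 0.0026 -0.0005  0.0091]  shift now (share) [ 0.0146 -0.0105  0.3602]  shift after turn [ 0.0149 -0.008   0.3603]
```

```bash
python3 -m inch '[{"xyz":[0.008,-0.008,0.03],"angular":[0.002,-0.001,0.009],"gripper":1},{"xyz":[0,0,0.05],"angular":[0,0,0],"gripper":1},{"xyz":[0,0,0.03],"angular":[0,0,0],"gripper":1},{"xyz":[0,0,0],"angular":[0,0,0],"gripper":1}]'; python3 -c "
from h import *
go(511.5,-305.5,38,80.1)"
```

```text
time_s: 36.15
tool_pos: [512.0, -304.2, 138.2]
eef_rot: [0.763, 0.646, 0.0, 0.001]
ft_force: [-0.5, -0.5, 0.1]
gripper_width: 85.2
t 36.15 tcp [ 512.  -304.2  138.2] F [-0.5 -0.5  0.1] w 85.2 j6 -0.42
turn share total [0.0008 0.0004 0.0021]  shift now (share) [-0.0031 -0.0013  0.2506]  shift after turn [-0.0035 -0.0006  0.2506]
```

```bash
python3 -m inch '[{"xyz":[-0.003,0,0.02],"angular":[0,0,0.002],"gripper":1},{"xyz":[0,0,0.05],"angular":[0,0,0],"gripper":1},{"xyz":[0,0,0.06],"angular":[0,0,0],"gripper":1},{"xyz":[0,0,0.06],"angular":[0,0,0],"gripper":1},{"xyz":[0,0,0.025],"angular":[0,0,0],"gripper":1},{"xyz":[0,0,0],"angular":[0,0,0],"gripper":1}]'; python3 -c "
from h import *
go(511.5,-305.5,38,80.1)"
```

```text
time_s: 36.9
tool_pos: [514.2, -306.4, 51.8]
eef_rot: [0.765, 0.644, 0.001, 0.004]
ft_force: [0.7, -0.2, -0.1]
gripper_width: 85.1
t 36.9 tcp [ 514.2 -306.4   51.8] F [ 0.7 -0.2 -0.1] w 85.1 j6 -0.42
turn share total [0.0021 0.001  0.0001]  shift now (share) [ 0.0012 -0.0072  0.0345]  shift after turn [ 0.001  -0.007   0.0346]
```

```bash
python3 -m inch '[{"xyz":[0.001,-0.007,0.017],"angular":[0.002,0.001,0],"gripper":1},{"xyz":[0,0,0.018],"angular":[0,0,0],"gripper":1},{"xyz":[0,0,0],"angular":[0,0,0],"gripper":1},{"xyz":[0,0,0],"angular":[0,0,0],"gripper":-1},{"xyz":[0,0,0],"angular":[0,0,0],"gripper":-1},{"xyz":[0,0,0],"angular":[0,0,0],"gripper":-1},{"xyz":[0,0,0],"angular":[0,0,0],"gripper":-1},{"xyz":[0,0,0],"angular":[0,0,0],"gripper":-1},{"xyz":[0,0,0],"angular":[0,0,0],"gripper":-1},{"xyz":[0,0,0],"angular":[0,0,0],"gripper":-1}]' 40; python3 -c "
from h import *
go(511.5,-305.5,160,80.1)"
```

```text
time_s: 38.15
tool_pos: [512.7, -306.4, 39.3]
eef_rot: [0.765, 0.643, 0.001, 0.002]
ft_force: [0.5, 0.8, -0.2]
gripper_width: 23.1
t 38.15 tcp [ 512.7 -306.4   39.3] F [ 0.5  0.8 -0.2] w 23.1 j6 -0.42
turn share total [0.0011 0.0004 0.    ]  shift now (share) [ 0.0013 -0.0023 -0.3017]  shift after turn [ 0.0017 -0.0033 -0.3017]
```

```bash
python3 -m inch '[{"xyz":[0,0,-0.02],"angular":[0,0,0],"gripper":-1},{"xyz":[0,0,-0.05],"angular":[0,0,0],"gripper":-1},{"xyz":[0,0,-0.06],"angular":[0,0,0],"gripper":-1},{"xyz":[0,0,-0.06],"angular":[0,0,0],"gripper":-1},{"xyz":[0,0,-0.06],"angular":[0,0,0],"gripper":-1},{"xyz":[0,0,-0.04],"angular":[0,0,0],"gripper":-1},{"xyz":[0,0,0],"angular":[0,0,0],"gripper":-1}]'; python3 -c "
from h import *
go(611.5,131.6,165,137)"
```

```text
time_s: 39.02
tool_pos: [511.8, -305.8, 160.8]
eef_rot: [0.765, 0.643, 0.0, 0.001]
ft_force: [0.9, -0.0, -2.2]
gripper_width: 23.0
t 39.02 tcp [ 511.8 -305.8  160.8] F [ 0.9 -0.  -2.2] w 23.0 j6 -0.42
turn share total [ 0.0006  0.0007 -0.3161]  shift now (share) [ 1.1201  0.0578 -0.0115]  shift after turn [ 0.5634  0.9698 -0.0106]
```

```bash
python3 -m inch '[{"xyz":[0.08,0.005,-0.002],"angular":[0,0,0],"gripper":-1},{"xyz":[0.13,0.008,-0.002],"angular":[0,0,0],"gripper":-1},{"xyz":[0.13,0.008,-0.003],"angular":[0,0,0],"gripper":-1},{"xyz":[0.13,0.008,-0.003],"angular":[0,0,0],"gripper":-1},{"xyz":[0.13,0.008,-0.003],"angular":[0,0,0],"gripper":-1},{"xyz":[0.13,0.008,-0.003],"angular":[0,0,0],"gripper":-1},{"xyz":[0.13,0.008,-0.003],"angular":[0,0,0],"gripper":-1},{"xyz":[0.13,0.008,-0.002],"angular":[0,0,0],"gripper":-1},{"xyz":[0.07,0.005,0],"angular":[0,0,0],"gripper":-1},{"xyz":[0.03,0.002,0],"angular":[0,0,0],"gripper":-1}]'; python3 -m inch '[{"xyz":[0,0,0],"angular":[-0.001,0,-0.03],"gripper":-1},{"xyz":[0,0,0],"angular":[-0.001,0,-0.055],"gripper":-1},{"xyz":[0,0,0],"angular":[-0.001,0,-0.055],"gripper":-1},{"xyz":[0,0,0],"angular":[0,0,-0.055],"gripper":-1},{"xyz":[0,0,0],"angular":[0,0,-0.055],"gripper":-1},{"xyz":[0,0,0],"angular":[0,0,-0.04],"gripper":-1},{"xyz":[0,0,0],"angular":[0,0,-0.015],"gripper":-1},{"xyz":[0,0,0],"angular":[0,0,0],"gripper":-1}]'; python3 -c "
from h import *
go(611.5,131.6,37,137)"
```

```text
time_s: 40.28
tool_pos: [612.5, 131.5, 159.3]
eef_rot: [0.766, 0.642, -0.003, -0.002]
ft_force: [0.4, 0.1, -2.0]
gripper_width: 23.1
time_s: 41.28
tool_pos: [608.6, 126.5, 152.8]
eef_rot: [0.371, 0.929, -0.003, -0.003]
ft_force: [0.4, -0.2, -1.4]
gripper_width: 23.0
t 41.27 tcp [608.6 126.5 152.8] F [ 0.4 -0.2 -1.4] w 23.0 j6 -0.65
turn share total [-0.0027 -0.0013 -0.0029]  shift now (share) [0.0024 0.0168 0.2894]  shift after turn [0.0035 0.0144 0.2896]
```

```bash
python3 -m inch '[{"xyz":[0.004,0.015,0.02],"angular":[-0.003,-0.001,-0.003],"gripper":-1},{"xyz":[0,0,0.05],"angular":[0,0,0],"gripper":-1},{"xyz":[0,0,0.06],"angular":[0,0,0],"gripper":-1},{"xyz":[0,0,0.05],"angular":[0,0,0],"gripper":-1},{"xyz":[0,0,0.02],"angular":[0,0,0],"gripper":-1},{"xyz":[0,0,0],"angular":[0,0,0],"gripper":-1}]'; python3 -c "
from h import *
go(611.5,131.6,37,137)"
```

```text
time_s: 42.02
tool_pos: [611.5, 132.2, 67.8]
eef_rot: [0.369, 0.93, 0.001, -0.0]
ft_force: [-0.4, 0.2, -2.1]
gripper_width: 23.1
t 42.02 tcp [611.5 132.2  67.8] F [-0.4  0.2 -2.1] w 23.1 j6 -0.65
turn share total [ 0.0007 -0.0003 -0.0014]  shift now (share) [-0.0011 -0.0012  0.0769]  shift after turn [-0.001  -0.001   0.0769]
```

```bash
python3 -m inch '[{"xyz":[0,-0.001,0.03],"angular":[0,0,0],"gripper":-1},{"xyz":[0,0,0.03],"angular":[0,0,0],"gripper":-1},{"xyz":[0,0,0.012],"angular":[0,0,0],"gripper":-1},{"xyz":[0,0,0.002],"angular":[0,0,0],"gripper":-1},{"xyz":[0,0,0],"angular":[0,0,0],"gripper":-1}]'; python3 -m inch '[{"xyz":[0,0,0.001],"angular":[0,0,0],"gripper":-1}]'
```

```text
time_s: 42.65
tool_pos: [612.2, 132.1, 37.5]
eef_rot: [0.369, 0.93, 0.002, 0.001]
ft_force: [0.0, -0.6, -1.5]
gripper_width: 22.8
time_s: 42.78
tool_pos: [612.4, 132.2, 37.3]
eef_rot: [0.369, 0.93, 0.002, 0.001]
ft_force: [-0.4, 0.2, -2.2]
gripper_width: 23.3
```

```bash
python3 -m inch '[{"xyz":[0,0,0.002],"angular":[0,0,0],"gripper":-1},{"xyz":[0,0,0.001],"angular":[0,0,0],"gripper":-1}]'; python3 -m inch '[{"xyz":[0,0,0.001],"angular":[0,0,0],"gripper":-1}]';  python3 -m inch '[{"xyz":[0,0,0.001],"angular":[0,0,0],"gripper":-1}]'
```

```text
time_s: 43.02
tool_pos: [612.7, 132.2, 36.5]
eef_rot: [0.369, 0.93, 0.002, 0.001]
ft_force: [1.0, -0.2, -1.3]
gripper_width: 22.6
time_s: 43.15
tool_pos: [612.8, 132.2, 36.2]
eef_rot: [0.369, 0.93, 0.002, 0.001]
ft_force: [-1.8, -0.8, 5.2]
gripper_width: 23.0
time_s: 43.28
tool_pos: [612.8, 132.2, 36.2]
eef_rot: [0.369, 0.93, 0.002, 0.002]
ft_force: [-2.5, -1.1, 8.9]
gripper_width: 22.9
```

Seated. I'll release and lift clear.

```bash
python3 -m inch '[{"xyz":[0,0,0],"angular":[0,0,0],"gripper":1},{"xyz":[0,0,0],"angular":[0,0,0],"gripper":1},{"xyz":[0,0,0],"angular":[0,0,0],"gripper":1},{"xyz":[0,0,0],"angular":[0,0,0],"gripper":1},{"xyz":[0,0,0],"angular":[0,0,0],"gripper":1},{"xyz":[0,0,0],"angular":[0,0,0],"gripper":1}]'; python3 -m inch '[{"xyz":[0,0,-0.03],"angular":[0,0,0],"gripper":1},{"xyz":[0,0,-0.06],"angular":[0,0,0],"gripper":1},{"xyz":[0,0,-0.07],"angular":[0,0,0],"gripper":1},{"xyz":[0,0,-0.07],"angular":[0,0,0],"gripper":1},{"xyz":[0,0,-0.07],"angular":[0,0,0],"gripper":1},{"xyz":[0,0,-0.07],"angular":[0,0,0],"gripper":1},{"xyz":[0,0.1,-0.04],"angular":[0,0,0],"gripper":1},{"xyz":[0,0.12,0],"angular":[0,0,0],"gripper":1},{"xyz":[0,0.1,0],"angular":[0,0,0],"gripper":1},{"xyz":[0,0.03,0],"angular":[0,0,0],"gripper":1}]'; python3 - <<'E'
from h import *
go(568,174,150,137)
for n in("scene","top"):
    p,d=imaging.capture(n);cv2.imwrite(f"pics/{n}6.png",p[...,::-1]);np.savez(f"pics/{n}6.npz",p=p,d=d)
    c=cloud(n,d);m=(c[...,2]>70)&(c[...,2]<88)&(c[...,0]>430)&(c[...,0]<660)&(c[...,1]<300)&(c[...,1]>90)
    k,l,st,ce=cv2.connectedComponentsWithStats(m.astype(np.uint8))
    for i in range(1,k):
        if st[i,4]>20: print(n,st[i,4],ce[i].round(1),np.median(c[l==i],0).round(1),np.median(p[l==i],0))
E
```

```text
time_s: 44.02
tool_pos: [613.1, 132.3, 36.3]
eef_rot: [0.369, 0.93, 0.002, 0.002]
ft_force: [-0.2, -0.8, -0.3]
gripper_width: 85.3
time_s: 45.28
tool_pos: [710.5, 235.6, 216.2]
eef_rot: [0.369, 0.929, 0.004, 0.004]
ft_force: [-1.2, -0.1, -0.2]
gripper_width: 85.3
t 45.27 tcp [710.5 235.6 216.2] F [-1.2 -0.1 -0.2] w 85.3 j6 -0.54
turn share total [ 0.0032  0.0015 -0.002 ]  shift now (share) [ 0.1541 -0.3583  0.1613]  shift after turn [ 0.1556 -0.3557  0.1656]
scene 76 [421.8 176.1] [481.2 255.8  73.2] [63.  82.5 57. ]
scene 88 [419.2 189.8] [526.6 214.   73.1] [121. 107.  48.]
scene 106 [415.7 204.7] [571.8 170.7  74.3] [121.5 117.5 110. ]
scene 129 [412.6 221.8] [616.4 129.3  74.2] [ 56.  69. 100.]
top 125 [235.2 190. ] [611.8 129.8  75.4] [ 63.  84. 139.]
top 126 [211.9 213.5] [567.1 171.8  74.7] [155. 159. 161.]
top 127 [187.8 237.4] [522.5 213.5  74.9] [156. 154.  73.]
top 131 [163.7 261.9] [476.7 256.   75.3] [ 65. 118.  79.]
```

```bash
python3 - <<'E'
import cv2,numpy as np
a=cv2.imread("pics/scene6.png")[150:290,360:460];b=cv2.imread("pics/top6.png")[150:300,130:290]
a=cv2.resize(a,(400,560),interpolation=cv2.INTER_CUBIC);b=cv2.resize(b,(400,375),interpolation=cv2.INTER_CUBIC)
o=np.zeros((560,800,3),np.uint8);o[:,:400]=a;o[:375,400:]=b;cv2.imwrite("pics/f6.png",o)
E
```

```text
(no output)
```

View pics/f6.png

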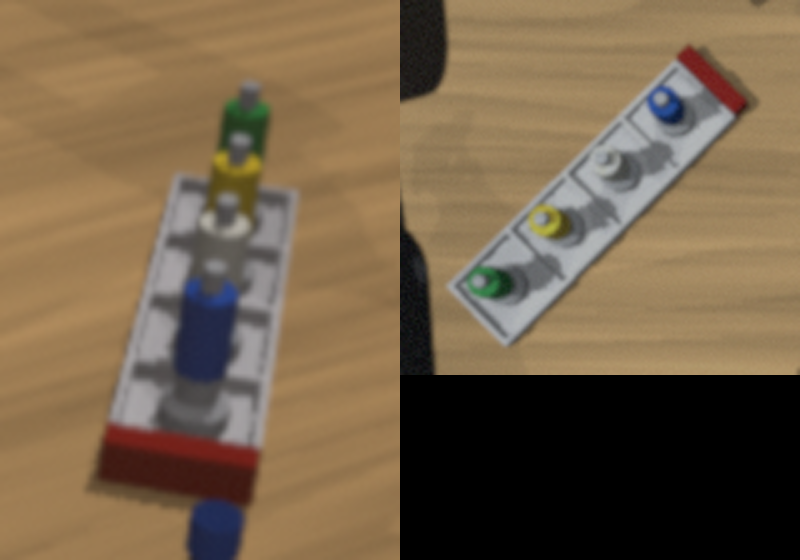

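View pics/scene6.png

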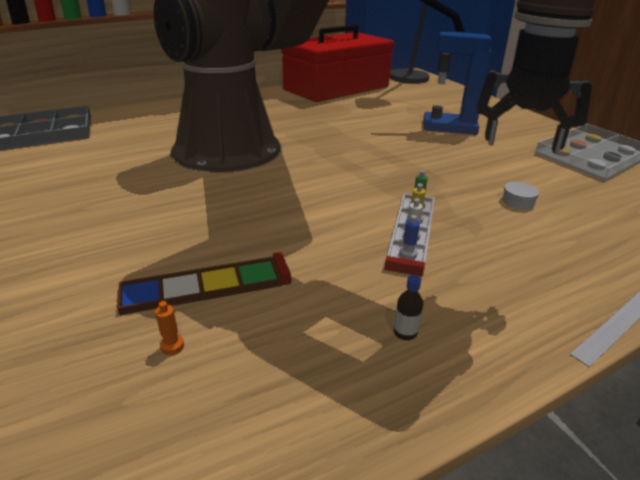

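All four dies stand upright in the carrier. In the top view, starting at the red end, they are blue (235,190), white (212,213), yellow (188,237) and green (164,262). The home rack is empty, the orange die at scene (170,328) hasn't moved, and the gripper is clear. I'll let the arm settle for a moment, then hand in.

```bash
python3 -m inch '[{"xyz":[0,0,0],"angular":[0,0,0],"gripper":1},{"xyz":[0,0,0],"angular":[0,0,0],"gripper":1},{"xyz":[0,0,0],"angular":[0,0,0],"gripper":1},{"xyz":[0,0,0],"angular":[0,0,0],"gripper":1}]'; python3 -c "
from station import job_done
print(job_done())"
```

```text
time_s: 45.88
tool_pos: [707.7, 231.9, 216.4]
eef_rot: [0.37, 0.929, 0.003, 0.003]
ft_force: [-0.3, -0.2, 1.1]
gripper_width: 85.4
the job is handed in; nothing more can be done
None
```

All four dies are in the carrier in reverse order. From the carrier's red end they stand blue, white, yellow, green. I handed the job in at about 46 s of the 102 s allowed.

**Last checks:**
- **Dies:** the top and scene pictures show one upright die in the middle of each compartment, with the sleeve tops at the expected height.
- **Surroundings:** the home rack is empty and its pads show, and the orange look-alike was not touched. The open gripper was well clear, at z ≈ 216 mm.
- **Forces:** the highest wrist force I read was about 21 N, while seating the yellow die.

**Disagreements:**
- **Camera offset:** the two cameras disagreed by 3–5 mm throughout. That is slightly more than the stated 2 mm calibration, but well inside the roughly 13 mm of play in each compartment.
- **Early outlier:** one early scene reading of the carrier's red block was about 13 mm off. Projecting the compartment centres into the scene picture showed the positions were right.

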